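Find the full cash capsule and post it in the drop safe

ROBOT

A 6-joint arm with a two-finger parallel gripper is mounted at the origin on the work surface. World frame = base frame: x ahead of the robot, y to its left, z up, the work surface at z = 0. Lengths are in m, angles in degrees, forces in N, time in s.
With the tool pointing down it reaches from about 0.375 to 0.9 m from the base axis. Payload 3.1 kg.
Tool frame: the origin (TCP) lies at the very end of the fingers, on their centre line; the grasp point (between the pads) lies 19 mm behind it; z points along the fingers, y is the line along which they close (so a half turn about z gives the same grasp; the last joint's range is limited). The gripper opens to 87 mm and grips with 3 to 60 N. Pads are 19 mm wide; open, the fingers measure 117 mm over their backs; the gripper's body (75 mm by 190 mm) begins 51 mm behind the grasp point.
Start: joints at [-80.128, 30.224, 82.088, -0, 67.689, -10.227], TCP at [0.215, -0.587, 0.223] pointing down, gripper open.
Joint ranges: [-176.69, 176.69], [-43.24, 126.21], [12.49, 139.97], [-82, 262], [0, 151.66], [-163.58, 163.58]. Speed limits (degrees/s): [159.86, 159.86, 180, 180, 180, 180].

INTERFACE

Orientations are given as a 3x3 rotation matrix whose columns are the frame's x, y, z axes.
In Python, from rig import bot gives the robot as it stands.
- The arm moves only by the tool move_arm, never from a script. Its argument "increments" is a list of rows, each an object with "xyz": the shift along the tool's x, y, z in mm, a list of three; "roll": the turn about the tool's z in rad; "grip": the opening in per cent of the stroke, from 0 (shut) to 100 (fully open). A call has 1 to 5 rows; each row shifts and turns the commanded pose from where the row before left it, along the tool's axes as they then stand; what a row does not reach is not made up. A row lasts 1/12 s, in which the tool goes at most 41.7 mm and 7.16 degrees, less where a joint would pass 70% of its speed; a pose out of reach is approached as far as the arm can. A call is refused whole if a number of a shift passes 41.7 or a number of a turn 0.125, either way. A call with a gripper value outside its range is refused whole. The fingers move at their own pace and stop on an object; the grip force is fixed at half the most. Time passes only in rows, so rows that do not move let the fingers close. It gives the time, the measured TCP pose, the force, the opening and the grip force at its end, in the units of the state.
- bot.read_state(): the state, without advancing time (a new reading comes with each control period).
- bot.capture(name): name is "side" or "top" or "wrist"; returns (picture, depth): 384x512x3 uint8, red, green, blue; 384x512 float32, m along the optical axis (not along the pixel's ray), 0 where there is no reading.
- bot.camera_model(name): a dict with "intrinsics" (3x3 intrinsics, pixels), "D" ([k1, k2, p1, p2, k3] as OpenCV has them; the pictures are not rectified), "rvec" (rotation vector, rad) and "tvec" (3), from world to camera coordinates, as OpenCV has them; the wrist camera has in their place "tool_from_camera" (4x4, takes a point from camera to tool coordinates, whose origin is the TCP and whose axes are the flange's). Camera axes: x right, y down, z forward; pixel columns grow to the right and rows downward; lengths in m; the calibration is good to about 2 mm. A picture is of the moment at which its call begins: read the wrist's pose just before it. camera_model takes no time and is no camera call.
- bot.hand_in(): hands the job in; it is judged then, once.
Trained networks look in the newest picture that a camera, given by its name, has taken for a name from the list of things; names that differ only in an ending like _2 or _b are one class to them, and where a whole thing is asked for, a point or a joint stands for the part that bears it (a point fixed in the world has none). Each returns a list of dicts, best first, with "conf" (0 to 1); they miss things now and then, are a little off and sometimes report something else, mostly with a low value. They report only what shows in the picture. A call takes as long as a camera call.
- bot.spot_in(label, camera): "at" ([x, y, z] in m, in the coordinates of the camera as it stood for that picture, good to about 4 mm: the middle of the surface that is visible of it).
- bot.trace(label, camera): "mask" (384x512 bool, what is visible of it).
The state is a dict: "time_s": time; "joint_positions": joint angles; "qvel": joint speeds; "tau": joint torques, N m; "position": TCP position; "tcp_rot": TCP orientation; "force": force on the tool from outside, world axes, zero at the start; "moment": the same for the moment, N m; "opening": opening from 0.0 (shut) to 1.0 (fully open); "grasp_force": force on a finger pad.
Only numpy, scipy, OpenCV 4.12 (cv2) and the standard library are available. Lean on these libraries where they do the work, as an engineer would, in place of code of your own. Each camera call takes 0.05 s, during which the arm holds its last target. There are 200 camera calls.

TASK

One of the two closed cash capsules in the sloping rack is full of coins and the other is empty. Find the full one by its weight, bring its foot down into the mouth of the steel funnel on the drop safe, then let it go so that it drops down the well and stands upright on the seat there. The empty capsule must finally lie in a cradle of the rack; do not knock over or shove the mug or the paper roll.

Things in the scene. Friction and masses are not known exactly. Their poses are not given: they have to be found in the camera images.
- capsule_1_center (a point): Grey closed cash capsule, outwardly the same as the other: round body 48 mm wide, 110 mm long, and on its top end a flat grip tab 16 mm thick, 32 mm wide, 46 mm long (overall 156 mm). Point: half-way along, 78 mm from the foot; z runs from foot to tab, y across the tab's thickness; the tab's middle is 58 mm along +z. Starts in a cradle, tab up and leaning 35 degrees to the robot's side.
- capsule_2_center (a point): Grey closed cash capsule, outwardly the same as the other: round body 48 mm wide, 110 mm long, and on its top end a flat grip tab 16 mm thick, 32 mm wide, 46 mm long (overall 156 mm). Point: half-way along, 78 mm from the foot; z runs from foot to tab, y across the tab's thickness; the tab's middle is 58 mm along +z. Starts in a cradle, tab up and leaning 35 degrees to the robot's side.
- capsule_1: The same capsule, given at the centre of its foot, same axes. At the start its tab's flats face the rack's left and right sides. Full, a capsule weighs 0.45 to 0.7 kg in all; empty, 0.13 to 0.18 kg. Either of the two may be the full one. The load inside can shift a little along the capsule.
- capsule_2: The same capsule, given at the centre of its foot, same axes. At the start its tab's flats face the rack's left and right sides. Full, a capsule weighs 0.45 to 0.7 kg in all; empty, 0.13 to 0.18 kg. Either of the two may be the full one. The load inside can shift a little along the capsule.
- rack: Fixed plywood rack, base 170 x 220 mm; origin on the table, x away from the robot's side, y left. Over it a wire shelf, underside 246 mm up, from x -34 to +94 mm, 220 mm wide, on 4 corner posts, carton on it to 299 mm. A home capsule's tab middle is at x -48 mm, 161 mm up, close to the shelf's edge: come leaning back to the robot, in line with the capsule, and draw it out along its axis.
- cradle_left (a point): Where a capsule's centre is when it lies home in the left (+y) V-shaped cradle: foot on a stop, leaning 35 degrees, its axis from foot to tab along (-0.574, 0, 0.819) in the rack's axes. The cradle is open on its upper side, carries the lower 80 mm of the body; a capsule put in it slides home by itself. The cradles are 90 mm apart. Axes as the rack's.
- cradle_right (a point): Where a capsule's centre is when it lies home in the right (-y) V-shaped cradle: foot on a stop, leaning 35 degrees, its axis from foot to tab along (-0.574, 0, 0.819) in the rack's axes. The cradle is open on its upper side, carries the lower 80 mm of the body; a capsule put in it slides home by itself. The cradles are 90 mm apart. Axes as the rack's.
- funnel_mouth (a point): Centre of the round mouth of the steel funnel on the drop safe (grey box 160 x 160 x 85 mm, fixed), z up. Rim 145 mm above the table, 130 mm wide inside; the funnel narrows over 65 mm to an upright round well 56 mm wide, straight below. The seat on its bottom is 22 mm above the table. A capsule in the well stands upright with its tab sticking up out of it.
- seat (a joint): Sprung steel seat in the well: 0 when up, 0.010 m when fully down. A full capsule standing on it presses it fully down; an empty one does not move it.
- mug: White ceramic mug, 80 mm wide, 95 mm high, standing just behind the safe (on its far side from the robot); origin at the centre of its underside. To be left alone.
- paper_roll: White paper roll, 60 mm wide, 57 mm high, standing on end close to the right side (-y) of the safe; origin at the centre of its underside. To be left alone.

How it is judged (in metres and radians):
At the end, for the whole second after the job is handed in: Full capsule at rest in the well: within 11 degrees of upright, centre under 105 mm above the table and within 20 mm of the funnel's axis, seat down by over 6 mm. Empty capsule at rest in either cradle, its centre within 25 mm of the cradle's point (value of joint seat above 0.006 m and (((horizontal distance between capsule_1_center and funnel_mouth below 0.02 m and height (world z) of capsule_1_center below 0.105 m and angle between capsule_1_center's own z axis and vertical below 0.2 rad and linear speed of capsule_1 below 0.03 m/s) and ((distance between capsule_2_center and cradle_left below 0.025 m or distance between capsule_2_center and cradle_right below 0.025 m) and linear speed of capsule_2 below 0.03 m/s)) or ((horizontal distance between capsule_2_center and funnel_mouth below 0.02 m and height (world z) of capsule_2_center below 0.105 m and angle between capsule_2_center's own z axis and vertical below 0.2 rad and linear speed of capsule_2 below 0.03 m/s) and ((distance between capsule_1_center and cradle_left below 0.025 m or distance between capsule_1_center and cradle_right below 0.025 m) and linear speed of capsule_1 below 0.03 m/s)))); the robot touches nothing.
It fails at once if capsule_1 is let go while its foot is still above the funnel's mouth (centre over 238 mm above the table, not held by the fingers) (height (world z) of capsule_1_center above 0.238 m and not (contact force between the fingers and capsule_1 above 0.02 N)).
It fails at once if capsule_2 is let go while its foot is still above the funnel's mouth (centre over 238 mm above the table, not held by the fingers) (height (world z) of capsule_2_center above 0.238 m and not (contact force between the fingers and capsule_2 above 0.02 N)).
It fails at once if the mug is knocked over or shoved more than 40 mm (distance of mug from where it was at the start of the episode above 0.04 m or angle between mug's own z axis and vertical above 0.5 rad).
It fails at once if the paper roll is knocked over or shoved more than 40 mm (distance of paper_roll from where it was at the start of the episode above 0.04 m or angle between paper_roll's own z axis and vertical above 0.5 rad).
It also fails if it takes over 58 s, if anything falls off the work surface, if the arm or the gripper's body presses on something with over 40 N, if the wrist force passes 120 N, or if a joint passes its speed limit or range.

## Working session

There is one attempt and no reset: what is moved stays moved. The work goes in short steps, Python scripts to look and compute and a tool call to move; the robot and the scene stay as the last step left them, time stands still between calls to the robot, and variables do not carry over. Pictures are saved under pics/ and viewed, at most 10 in all, crops included, and the job is handed in when it is done.

Besides the shell and the picture viewer there is one more tool, called after "Request:" as name(argument=value, ...) on one line, values as JSON. move_arm: Moves the arm, as the interface text tells. Its arguments: {"type":"object","properties":{"increments":{"type":"array"}},"required":["increments"]}

```bash
ls; mkdir -p pics; cat > h.py <<'E'
import numpy as np,cv2
from rig import bot
def cam(n,st=None):
    m=bot.camera_model(n);K=np.array(m["intrinsics"]);D=np.array(m["D"])
    if n=="wrist":
        st=st or bot.read_state();T=np.eye(4);T[:3,:3]=st["tcp_rot"];T[:3,3]=st["position"]
        W=T@np.array(m["tool_from_camera"])
    else:
        R,_=cv2.Rodrigues(np.array(m["rvec"],float));W=np.eye(4);W[:3,:3]=R.T;W[:3,3]=-R.T@np.array(m["tvec"]).ravel()
    return K,D,W
def cloud(n,depth,W=None):
    K,D,W0=cam(n);W=W0 if W is None else W
    v,u=np.mgrid[:384,:512]
    p=cv2.undistortPoints(np.stack([u,v],-1).reshape(-1,1,2).astype(float),K,D).reshape(384,512,2)
    P=np.dstack([p*depth[...,None],depth])
    X=P@W[:3,:3].T+W[:3,3];X[depth<=0]=np.nan
    return X
E
python3 - <<'E'
from h import *
print(bot.read_state())
out=[]
for n in("side","top"):
    im,d=bot.capture(n);np.savez(f"{n}0.npz",im=im,d=d)
    cv2.imwrite(f"pics/{n}0.png",im[...,::-1]);K,D,W=cam(n);print(n,W.round(3))
    X=cloud(n,d)
    for l in("capsule_1","rack","funnel_mouth","seat","mug","paper_roll"):
        for r in bot.spot_in(l,n)[:3]:
            print(l,round(r["conf"],2),(W[:3,:3]@r["at"]+W[:3,3]).round(3))
a=cv2.imread("pics/side0.png");b=cv2.imread("pics/top0.png")
cv2.imwrite("pics/both0.png",np.hstack([a,b])[:, :])
E
```

```text
pics
{'time_s': 0.0, 'joint_positions': array([-8.01291859e+01,  3.02799629e+01,  8.21576684e+01,  3.76056023e-04,
        6.76868178e+01, -1.02273186e+01]), 'qvel': array([-0.01312736,  0.04485261,  0.09562471,  0.00863572, -0.09513728,
        0.03399912]), 'tau': array([ 1.69948435e-03, -4.40033126e+01, -1.76592082e+01,  6.35267654e-02,
        5.81874687e-02, -1.77585516e-04]), 'position': array([ 0.21466959, -0.58619573,  0.22155381]), 'tcp_rot': array([[ 9.39106382e-01,  3.43626351e-01, -3.66365705e-04],
       [ 3.43626323e-01, -9.39104023e-01,  2.14093281e-03],
       [ 3.91625422e-04, -2.13645657e-03, -9.99997641e-01]]), 'force': array([-0.48190941, -0.01048266,  0.0270854 ]), 'moment': array([ 0.03152578,  0.0219171 , -0.04079627]), 'grasp_force': 0.0, 'opening': 0.9978465909922536}
side [[ 1.     0.005  0.018  0.578]
 [-0.012 -0.559  0.829 -0.906]
 [ 0.014 -0.829 -0.559  0.676]
 [ 0.     0.     0.     1.   ]]
capsule_1 0.68 [0.592 0.182 0.158]
capsule_1 0.64 [0.635 0.1   0.134]
rack 0.8 [0.661 0.126 0.086]
funnel_mouth 0.71 [ 0.509 -0.336  0.081]
seat 0.32 [0.662 0.127 0.09 ]
mug 0.79 [ 0.642 -0.337  0.058]
paper_roll 0.77 [ 0.454 -0.445  0.053]
top [[-0.017 -0.995  0.096  0.476]
 [-1.     0.015 -0.015 -0.039]
 [ 0.014 -0.096 -0.995  1.039]
 [ 0.     0.     0.     1.   ]]
capsule_1 0.82 [0.634 0.111 0.144]
capsule_1 0.71 [0.599 0.186 0.146]
rack 0.8 [0.658 0.183 0.253]
rack 0.72 [0.599 0.186 0.148]
funnel_mouth 0.9 [ 0.502 -0.29   0.086]
funnel_mouth 0.33 [0.633 0.109 0.146]
seat 0.66 [ 0.505 -0.301  0.02 ]
mug 0.59 [ 0.639 -0.321  0.043]
paper_roll 0.67 [ 0.455 -0.415  0.057]
paper_roll 0.48 [0.655 0.181 0.252]
```

View pics/side0.png

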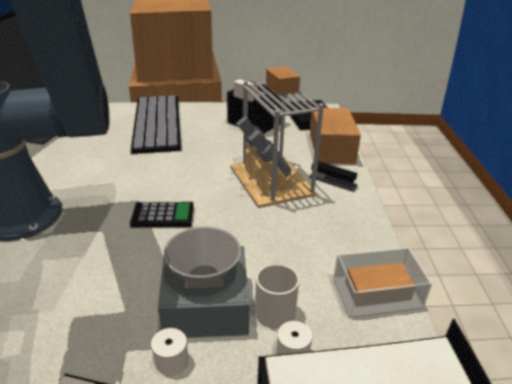

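View pics/top0.png

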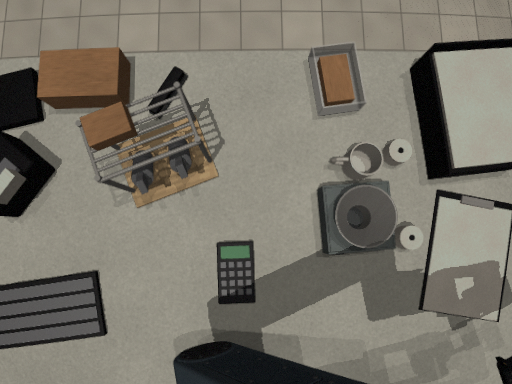

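The side view shows the rack at about (275,160) and the safe with funnel at (203,265), the mug at (277,295) and the paper roll at (169,350). In the top view the tabs are at about (143,178) and (182,163), and the rack is yawed about 23°. I'm moving towards the rack first.

Request:
move_arm(increments=[{"xyz": [30, -24, -6], "roll": 0, "grip": 100}, {"xyz": [30, -24, -6], "roll": 0, "grip": 100}, {"xyz": [30, -24, -6], "roll": 0, "grip": 100}, {"xyz": [30, -24, -6], "roll": 0, "grip": 100}, {"xyz": [30, -24, -6], "roll": 0, "grip": 100}])

```text
time_s: 1.12
position: [0.315, -0.4212, 0.2528]
tcp_rot: [[0.939, 0.343, 0.0], [0.343, -0.939, -0.0], [0.0, 0.0, -1.0]]
force: [0.5, -1.4, 0.1]
opening: 1.003
grasp_force: 0.0
```

Request:
move_arm(increments=[{"xyz": [30, -24, -6], "roll": 0, "grip": 100}, {"xyz": [30, -24, -6], "roll": 0, "grip": 100}, {"xyz": [30, -24, -6], "roll": 0, "grip": 100}, {"xyz": [30, -24, -6], "roll": 0, "grip": 100}, {"xyz": [30, -24, -6], "roll": 0, "grip": 100}])

```text
time_s: 1.53
position: [0.4147, -0.2567, 0.2831]
tcp_rot: [[0.939, 0.343, 0.001], [0.343, -0.939, -0.0], [0.0, 0.001, -1.0]]
force: [0.3, -1.0, -0.2]
opening: 0.998
grasp_force: 0.0
```

Request:
move_arm(increments=[{"xyz": [20, -31, -4], "roll": -0.01, "grip": 100}, {"xyz": [20, -31, -4], "roll": -0.01, "grip": 100}, {"xyz": [20, -31, -4], "roll": -0.01, "grip": 100}, {"xyz": [20, -31, -4], "roll": -0.01, "grip": 100}, {"xyz": [20, -31, -4], "roll": -0.01, "grip": 100}])

```text
time_s: 1.95
position: [0.4512, -0.076, 0.303]
tcp_rot: [[0.921, 0.39, 0.001], [0.39, -0.921, -0.0], [0.001, 0.001, -1.0]]
force: [1.1, -0.6, -0.8]
opening: 1.002
grasp_force: 0.0
```

```bash
python3 - <<'E'
from h import *
s=bot.read_state();print(s["time_s"],s["position"],s["tcp_rot"].round(3),s["joint_positions"].round(1))
print(np.array(bot.camera_model("wrist")["tool_from_camera"]).round(3))
t=np.load("top0.npz");X=cloud("top",t["d"])
# box of rack region: base top edge / shelf rods heights
m=(X[...,0]>.5)&(X[...,0]<.85)&(X[...,1]>0)&(X[...,1]<.32)
for lo,hi in((.006,.03),(.12,.2),(.24,.27),(.28,.31)):
    q=m&(X[...,2]>lo)&(X[...,2]<hi);P=X[q]
    r=cv2.minAreaRect((P[:,:2]*1000).astype(np.float32));print(lo,hi,q.sum(),r)
E
```

```text
1.95 [ 0.45120016 -0.07596954  0.30302563] [[ 0.921  0.39   0.001]
 [ 0.39  -0.921 -0.   ]
 [ 0.001  0.001 -1.   ]] [-23.6  11.3  98.9   0.   69.8  43.4]
[[-0.001 -0.961 -0.277  0.076]
 [ 1.    -0.    -0.001  0.   ]
 [ 0.001 -0.277  0.961 -0.162]
 [ 0.     0.     0.     1.   ]]
0.006 0.03 3001 ((677.8472290039062, 161.98895263671875), (344.721435546875, 309.6098937988281), 0.45931577682495117)
0.12 0.2 999 ((632.9989013671875, 132.77426147460938), (116.55445098876953, 245.62042236328125), 48.207496643066406)
0.24 0.27 2729 ((668.1309204101562, 174.8737335205078), (131.40869140625, 218.55499267578125), 20.70720100402832)
0.28 0.31 1574 ((675.9220581054688, 225.13726806640625), (61.66783142089844, 86.81689453125), 20.560144424438477)
```

Request:
move_arm(increments=[{"xyz": [28, -29, 0], "roll": 0.01, "grip": 100}, {"xyz": [28, -29, 0], "roll": 0.01, "grip": 100}, {"xyz": [28, -29, 0], "roll": 0.01, "grip": 100}, {"xyz": [28, -29, 0], "roll": 0.01, "grip": 100}, {"xyz": [28, -29, 0], "roll": 0, "grip": 100}])

```text
time_s: 2.37
position: [0.5274, 0.111, 0.3029]
tcp_rot: [[0.936, 0.353, 0.001], [0.353, -0.936, -0.0], [0.001, 0.0, -1.0]]
force: [1.0, -1.1, 0.4]
opening: 1.001
grasp_force: 0.0
```

Request:
move_arm(increments=[{"xyz": [10, -10, 0], "roll": 0, "grip": 100}, {"xyz": [0, 0, 0], "roll": 0, "grip": 100}])

```text
time_s: 2.53
position: [0.534, 0.1248, 0.3025]
tcp_rot: [[0.934, 0.357, 0.001], [0.357, -0.934, 0.001], [0.001, -0.0, -1.0]]
force: [-0.3, -1.2, 0.4]
opening: 1.0
grasp_force: 0.0
```

```bash
python3 - <<'E'
from h import *
s=bot.read_state();print(s["time_s"],s["position"],s["tcp_rot"].round(3),s["force"])
im,d=bot.capture("wrist");cv2.imwrite("pics/w1.png",im[...,::-1]);K,D,W=cam("wrist",s)
X=cloud("wrist",d,W);np.savez("w1.npz",im=im,X=X)
for l in("capsule_1",):
    for r in bot.trace(l,"wrist"):
        q=r["mask"]&np.isfinite(X[...,0]);P=X[q];print(r["conf"],q.sum(),np.median(P,0).round(3),P.min(0).round(3),P.max(0).round(3))
        v,u=np.nonzero(r["mask"]);print(u.mean(),v.mean())
E
```

```text
2.5333 [0.53400528 0.12480467 0.30249656] [[ 0.934  0.357  0.001]
 [ 0.357 -0.934  0.001]
 [ 0.001 -0.    -1.   ]] [-0.30586522 -1.22392175  0.41387478]
0.85 2610 [0.642 0.12  0.14 ] [0.589 0.069 0.011] [0.705 0.157 0.254]
289.18671248568154 82.8430698739977
0.77 2621 [0.613 0.196 0.139] [ 0.532  0.17  -0.002] [0.673 0.243 0.253]
210.13926940639269 82.7644596651446
```

View pics/w1.png

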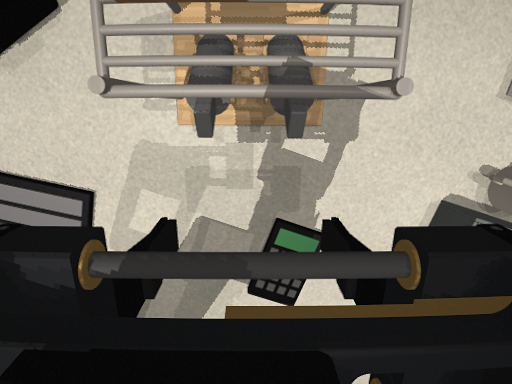

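The tabs show at (206,115) and (294,115), just under the shelf's front rod at row 90, and the tool is aligned with the rack. Next I measure the tabs and the rod in tool coordinates.

```bash
python3 - <<'E'
from h import *
s=bot.read_state();z=np.load("w1.npz");X=z["X"];R=s["tcp_rot"];p=s["position"]
T=(X-p)@R; T[...,2]=X[...,2]  # tool x,y ; world z
def st(n,q):
    P=T[q];print(n,q.sum(),np.percentile(P,[2,50,98],axis=0).round(4).tolist())
v,u=np.mgrid[:384,:512]
for n,a,b in(("L",190,225),("R",275,310)):
    q=(u>a)&(u<b)&(v>99)&(v<140)&(X[...,2]>.12)&(X[...,2]<.22);st(n,q)
    P=T[q]
    q2=P[:,2]
    print(np.polyfit(P[:,0],P[:,1],1))
    # tab upper surface profile: z versus x
    for x0 in np.arange(.02,.1,.008):
        k=abs(P[:,0]-x0)<.004
        if k.sum()>3: print(round(x0,3),k.sum(),np.percentile(P[k,2],[5,50,95]).round(4),P[k,1].min().round(4),P[k,1].max().round(4))
q=(u>110)&(u<390)&(v>80)&(v<102)&(X[...,2]>.235)&(X[...,2]<.275);st("rod",q)
P=T[q];print(np.polyfit(P[:,1],P[:,0],1))
E
```

```text
L 885 [[0.0486, -0.0642, 0.1301], [0.0698, -0.0439, 0.1754], [0.0823, -0.0313, 0.1865]]
[ 0.07437543 -0.04968886]
0.044 14 [0.1692 0.1701 0.1709] -0.0538 -0.0396
0.052 134 [0.1693 0.1731 0.1757] -0.0549 -0.0387
0.06 157 [0.1624 0.1783 0.1811] -0.0546 -0.0387
0.068 196 [0.1291 0.1832 0.1864] -0.0547 -0.0318
0.076 283 [0.1318 0.1769 0.1861] -0.0665 -0.0299
0.084 101 [0.1365 0.1676 0.1754] -0.0651 -0.0297
R 911 [[0.0478, 0.0276, 0.1306], [0.0698, 0.0396, 0.1752], [0.0826, 0.0603, 0.1861]]
[-0.03643055  0.04292726]
0.044 27 [0.1687 0.1694 0.1705] 0.0352 0.0494
0.052 123 [0.1684 0.173  0.1753] 0.0342 0.0502
0.06 158 [0.1631 0.1778 0.1815] 0.0341 0.0504
0.068 219 [0.1299 0.1828 0.1864] 0.0271 0.0507
0.076 279 [0.1323 0.1761 0.1852] 0.0263 0.0627
0.084 105 [0.1367 0.1653 0.1746] 0.026 0.0619
rod 3763 [[0.0833, -0.0969, 0.2493], [0.0876, -0.0021, 0.2537], [0.0927, 0.0934, 0.2556]]
[-0.00177798  0.0876866 ]
```

```bash
python3 - <<'E'
from h import *
s=bot.read_state();z=np.load("w1.npz");X=z["X"];R=s["tcp_rot"];p=s["position"]
T=((X-p)@R)*1000
P=T[np.isfinite(T[...,0])&(T[...,2]<20)&(T[...,2]>-160)&(abs(T[...,0])<80)]
for a in range(-150,20,10):
  for yl,yh in((0,30),(30,70),(70,110)):
    k=(P[:,2]>=a)&(P[:,2]<a+10)&(abs(P[:,1])>=yl)&(abs(P[:,1])<yh)
    if k.sum()>5: print(a,yl,k.sum(),np.percentile(P[k,0],[2,50,98]).round(0),np.percentile(P[k,1],[1,99]).round(0))
print(cam("wrist")[0][0,0],bot.read_state()["time_s"])
E
```

```text
-130 0 1056 [27. 29. 30.] [-29.  14.]
-130 30 544 [26. 27. 28.] [-52. -31.]
-120 0 10689 [21. 28. 29.] [-30.  29.]
-120 30 8856 [21. 27. 29.] [-59.  57.]
-110 0 5965 [26. 28. 29.] [-29.  29.]
-110 30 6336 [ 9. 28. 29.] [-63.  63.]
-100 0 1518 [25. 26. 27.] [-8. 30.]
-100 30 12432 [-5. 31. 41.] [-69.  69.]
-100 70 1011 [-6. 28. 40.] [-75.  73.]
-90 0 5499 [29. 34. 36.] [-29.  29.]
-90 30 7562 [-10.  35.  41.] [-69.  68.]
-90 70 617 [39. 40. 41.] [-81.  80.]
-80 30 2320 [-22.  35.  41.] [-69.  69.]
-80 70 603 [39. 40. 41.] [-87.  84.]
-70 30 783 [-4.  7. 16.] [-52.  47.]
-60 30 648 [-8.  1.  9.] [-51.  46.]
-50 30 702 [-7. -2. 14.] [-57.  52.]
-40 30 509 [-6. 13. 15.] [-58.  53.]
-30 30 560 [ 4. 12. 14.] [-55.  51.]
-20 30 513 [-1. 12. 14.] [-54.  50.]
-10 30 472 [-6. 11. 14.] [-54.  49.]
0 30 8 [-6.  4. 14.] [-52.  48.]
293.1355800396517 2.6333
```

```bash
python3 - <<'E'
from h import *
s=bot.read_state();z=np.load("w1.npz");X=z["X"];R=s["tcp_rot"];p=s["position"]
T=((X-p)@R)*1000;T[...,2]=X[...,2]*1000
v,u=np.mgrid[:384,:512]
for n,a,b in(("L",85,112),("R",392,415)):
    for lo,hi in((200,235),(235,250),(250,256),(256,262),(262,280)):
        q=(u>a)&(u<b)&(v>60)&(v<110)&(T[...,2]>lo)&(T[...,2]<hi)
        if q.sum()>5: print(n,lo,q.sum(),np.percentile(T[q],[3,50,97],axis=0).round(1).tolist())
# tab corner: precise front x & opposite; tab mask near end
for n,a,b in(("L",190,225),("R",275,310)):
    q=(u>a)&(u<b)&(v>99)&(v<142)&(T[...,2]>155)&(T[...,2]<195);P=T[q];print(n,np.percentile(P[:,0],[0,.5,1,3]).round(1),P[np.argsort(P[:,0])[:10]].mean(0).round(1))
# finger pads
q=(T[...,2]>290)&(T[...,2]<340)&(abs(T[...,0])<60);P=T[q]
for sg in(1,-1):
    k=P[:,1]*sg>0; print(np.percentile(P[k],[1,50,99],axis=0).round(1).tolist())
E
```

```text
L 235 15 [[95.0, -103.0, 244.5], [97.0, -101.5, 249.3], [102.0, -100.1, 249.9]]
L 250 312 [[84.4, -107.5, 250.6], [100.5, -102.3, 253.5], [107.4, -98.0, 255.5]]
L 256 199 [[86.8, -110.3, 256.6], [92.0, -103.0, 261.3], [97.2, -99.0, 261.9]]
L 262 134 [[86.8, -110.2, 262.1], [91.3, -104.9, 262.5], [96.9, -99.6, 263.5]]
R 250 243 [[83.7, 95.8, 251.4], [102.2, 99.3, 253.4], [108.0, 103.7, 255.3]]
R 256 219 [[86.1, 95.0, 257.0], [91.3, 99.2, 261.2], [97.0, 105.9, 262.0]]
R 262 113 [[86.0, 95.6, 262.0], [91.3, 100.4, 262.4], [96.4, 105.9, 263.7]]
L [47.5 47.6 47.6 48.7] [ 47.6 -47.3 169.8]
R [46.7 46.8 46.8 47.9] [ 46.8  40.8 169. ]
[[-5.6, 40.7, 302.8], [12.3, 43.1, 321.5], [14.5, 51.7, 339.7]]
[[-5.7, -56.6, 302.9], [12.0, -48.0, 321.8], [14.2, -45.6, 339.6]]
```

Request:
move_arm(increments=[{"xyz": [0, 9, 32], "roll": 0, "grip": 100}, {"xyz": [0, 9, 32], "roll": 0, "grip": 100}, {"xyz": [0, 9, 32], "roll": 0, "grip": 100}, {"xyz": [0, 9, 32], "roll": 0, "grip": 100}, {"xyz": [0, 9, 32], "roll": 0, "grip": 100}])

```text
time_s: 3.05
position: [0.5483, 0.0771, 0.1418]
tcp_rot: [[0.936, 0.351, 0.0], [0.351, -0.936, -0.001], [0.0, 0.001, -1.0]]
force: [0.4, -0.2, -0.0]
opening: 1.002
grasp_force: 0.0
```

Request:
move_arm(increments=[{"xyz": [8, 0, 2], "roll": 0, "grip": 70}, {"xyz": [8, 0, 0], "roll": 0, "grip": 70}, {"xyz": [8, 0, 0], "roll": 0, "grip": 70}, {"xyz": [6, 0, 0], "roll": 0, "grip": 70}, {"xyz": [0, 0, 0], "roll": 0, "grip": 70}])

```text
time_s: 3.47
position: [0.5803, 0.0909, 0.1431]
tcp_rot: [[0.935, 0.354, 0.007], [0.354, -0.935, -0.0], [0.006, 0.002, -1.0]]
force: [0.9, -0.4, -0.4]
opening: 0.731
grasp_force: 0.0
```

```bash
python3 - <<'E'
from h import *
s=bot.read_state();p0=np.array([.534005,.124805,.3025]);R=s["tcp_rot"]
print(((s["position"]-p0)@R*1000).round(1),s["position"],s["force"].round(2),R.round(3).tolist())
im,d=bot.capture("wrist");cv2.imwrite("pics/w2.png",im[...,::-1]);X=cloud("wrist",d,cam("wrist",s)[2])
T=(X-s["position"])@R*1000;T[...,2]=X[...,2]*1000;np.savez("w2.npz",T=T)
q=(T[...,2]>150)&(T[...,2]<192)&(T[...,0]>0)&(T[...,0]<32)&(abs(T[...,1])<25);P=T[q]
if len(P):print(len(P),np.percentile(P,[1,50,99],axis=0).round(1).tolist(),P[np.argsort(P[:,0])[:15]].mean(0).round(1))
E
```

```text
[ 30.3  47.8 159.7] [0.58033914 0.09085436 0.143062  ] [ 0.9  -0.42 -0.37] [[0.935, 0.354, 0.007], [0.354, -0.935, -0.0], [0.006, 0.002, -1.0]]
```

View pics/w2.png

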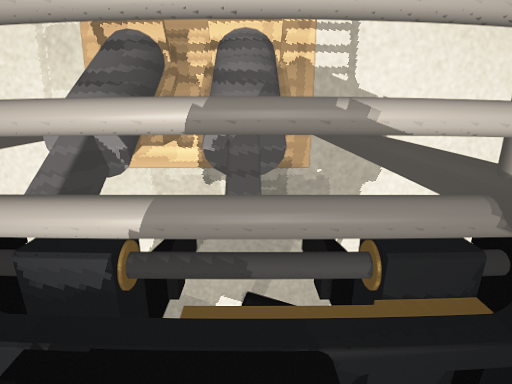

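The tab is at about column 243, between the open fingers (inner edges at about 197 and 303). The shelf rod is at row 215, in front of the body block.

Request:
move_arm(increments=[{"xyz": [0, 0, 0], "roll": 0, "grip": 70}])

```text
time_s: 3.6
position: [0.5774, 0.0908, 0.1419]
tcp_rot: [[0.935, 0.354, 0.002], [0.354, -0.935, -0.0], [0.002, 0.001, -1.0]]
force: [0.0, -0.3, -1.0]
opening: 0.71
grasp_force: 0.0
```

```bash
python3 - <<'E'
from h import *
s=bot.read_state();print(s["position"],s["joint_positions"].round(2),s["force"].round(2),s["moment"].round(2),s["tau"].round(1))
T=np.load("w2.npz")["T"];v,u=np.mgrid[:384,:512]
q=(v>140)&(v<194)&(u>222)&(u<266)&(T[...,2]>120)&(T[...,2]<192);P=T[q]
print(len(P),np.percentile(P,[1,50,99],axis=0).round(1).tolist())
for r in (170,180,190): 
    k=(T[r,215:275,2]>150)&(T[r,215:275,2]<195); Q=T[r,215:275][k]; print(r,Q.min(0).round(1),Q.max(0).round(1)) if k.any() else 0
q=(v>238)&(v<262)&(((u>150)&(u<205))|((u>295)&(u<345)))&(T[...,2]<200);P=T[q];print(P[P[:,1]<0][:,1].max().round(1),P[P[:,1]>0][:,1].min().round(1),np.percentile(P[:,2],[1,99]))
q=(v>195)&(v<240)&(u>200)&(u<350)&(T[...,2]>235)&(T[...,2]<270);P=T[q];print("rod",np.percentile(P,[1,50,99],axis=0).round(1).tolist())
q=(v>240)&(v<300)&((u<80)|(u>400))&(T[...,2]<270);P=T[q];print("blk",np.percentile(P,[1,50,99],axis=0).round(1).tolist())
E
```

```text
[0.57744418 0.09077552 0.14193393] [-2.01 32.99 92.43 -0.   54.46 67.26] [ 0.02 -0.25 -0.98] [ 0.   -0.    0.02] [ -0.1 -42.6 -14.5   0.1  -0.1   0. ]
2127 [[36.2, -15.1, 130.0], [47.3, -2.5, 170.2], [58.0, 9.2, 185.3]]
170 [ 46.3 -10.6 172. ] [ 47.    4.7 175.2]
180 [ 42.6 -10.9 176.1] [ 43.6   5.1 179.9]
190 [ 39.4 -10.4 181.5] [ 40.4   4.9 184.8]
-31.6 31.6 [ -1.33808491 184.81562024]
rod [[50.6, -8.9, 250.2], [55.7, 5.1, 253.7], [58.8, 19.1, 255.4]]
blk [[15.0, -79.4, 218.3], [31.8, 46.0, 236.3], [38.4, 79.7, 238.0]]
```

Request:
move_arm(increments=[{"xyz": [6, -1, 1], "roll": 0, "grip": 70}, {"xyz": [6, -1, 1], "roll": 0, "grip": 70}, {"xyz": [4, 0, 0], "roll": 0, "grip": 70}, {"xyz": [0, 0, 0], "roll": 0, "grip": 0}, {"xyz": [0, 0, 0], "roll": 0, "grip": 0}])

```text
time_s: 4.02
position: [0.5901, 0.098, 0.1382]
tcp_rot: [[0.935, 0.354, -0.003], [0.354, -0.935, -0.0], [-0.003, -0.001, -1.0]]
force: [-3.6, -0.7, 1.5]
opening: 0.619
grasp_force: 0.0
```

Request:
move_arm(increments=[{"xyz": [0, 0, 0], "roll": 0, "grip": 0}, {"xyz": [0, 0, 0], "roll": 0, "grip": 0}, {"xyz": [0, 0, 0], "roll": 0, "grip": 0}, {"xyz": [0, 0, 0], "roll": 0, "grip": 0}])

```text
time_s: 4.35
position: [0.5902, 0.098, 0.1382]
tcp_rot: [[0.935, 0.354, -0.002], [0.354, -0.935, 0.0], [-0.002, -0.001, -1.0]]
force: [-5.2, 0.1, 1.5]
opening: 0.331
grasp_force: 0.0
```

Request:
move_arm(increments=[{"xyz": [-1, 0, 0], "roll": 0, "grip": 0}, {"xyz": [0, 0, 0], "roll": 0, "grip": 0}, {"xyz": [0, 0, 0], "roll": 0, "grip": 0}, {"xyz": [0, 0, 0], "roll": 0, "grip": 0}, {"xyz": [0, 0, 0], "roll": 0, "grip": 0}])

```text
time_s: 4.77
position: [0.5904, 0.0975, 0.1385]
tcp_rot: [[0.936, 0.353, 0.0], [0.353, -0.936, 0.0], [0.0, -0.0, -1.0]]
force: [-2.8, -0.2, -0.9]
opening: 0.167
grasp_force: 30.0
```

Request:
move_arm(increments=[{"xyz": [-3.5, 0, -4.9], "roll": 0, "grip": 0}, {"xyz": [-3.5, 0, -4.9], "roll": 0, "grip": 0}, {"xyz": [-3.5, 0, -4.9], "roll": 0, "grip": 0}, {"xyz": [0, 0, 0], "roll": 0, "grip": 0}, {"xyz": [0, 0, 0], "roll": 0, "grip": 0}])

```text
time_s: 5.18
position: [0.5808, 0.0936, 0.1541]
tcp_rot: [[0.936, 0.353, 0.002], [0.353, -0.936, 0.0], [0.002, 0.001, -1.0]]
force: [-1.1, 0.1, -1.3]
opening: 0.166
grasp_force: 29.8
```

Request:
move_arm(increments=[{"xyz": [-3.5, 0, -4.9], "roll": 0, "grip": 0}, {"xyz": [-3.5, 0, -4.9], "roll": 0, "grip": 0}, {"xyz": [0, 0, 0], "roll": 0, "grip": 0}, {"xyz": [0, 0, 0], "roll": 0, "grip": 0}, {"xyz": [0, 0, 0], "roll": 0, "grip": 0}])

```text
time_s: 5.6
position: [0.5739, 0.0912, 0.1633]
tcp_rot: [[0.936, 0.353, 0.0], [0.353, -0.936, -0.0], [0.0, 0.0, -1.0]]
force: [0.2, 1.1, 0.4]
opening: 0.169
grasp_force: 30.0
```

```bash
python3 - <<'E'
from h import *
s=bot.read_state();F=[]
im,d=bot.capture("wrist");cv2.imwrite("pics/w3.png",im[...,::-1]);X=cloud("wrist",d,cam("wrist",s)[2])
R=s["tcp_rot"];T=(X-s["position"])@R*1000;T[...,2]=X[...,2]*1000;np.savez("w3.npz",T=T)
for i in range(6): bot.capture("wrist");q=bot.read_state();F.append(np.r_[q["force"],q["moment"]])
print(np.mean(F,0).round(2),np.std(F,0).round(2))
E
```

```text
[ 0.37  0.47  0.18  0.07 -0.05  0.04] [0.68 0.24 0.28 0.02 0.03 0.03]
```

View pics/w3.png

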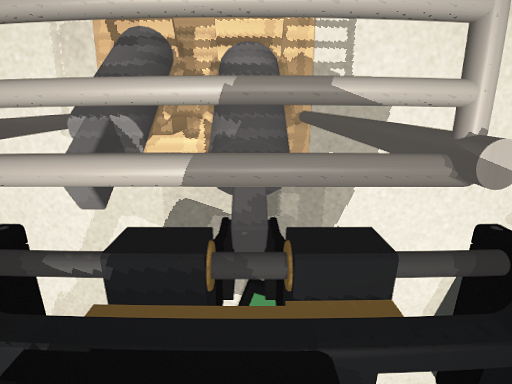

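Capsule 1 of the rack (right side) rose with the gripper: its body now ends at row 190 and its tab is in the fingers at (250,215). The force is only about 0.5 N, so it is the empty one. I'll put it back and take the left one.

Request:
move_arm(increments=[{"xyz": [3.5, 0, 4.9], "roll": 0, "grip": 0}, {"xyz": [3.5, 0, 4.9], "roll": 0, "grip": 0}, {"xyz": [3.5, 0, 4.9], "roll": 0, "grip": 0}, {"xyz": [3.5, 0, 4.9], "roll": 0, "grip": 0}, {"xyz": [2, 0, 3], "roll": 0, "grip": 0}])

```text
time_s: 6.37
position: [0.5893, 0.0971, 0.1395]
tcp_rot: [[0.936, 0.353, -0.0], [0.353, -0.936, 0.0], [-0.0, -0.0, -1.0]]
force: [0.5, 0.3, 0.5]
opening: 0.165
grasp_force: 30.0
```

Request:
move_arm(increments=[{"xyz": [0, 0, 0], "roll": 0, "grip": 70}, {"xyz": [0, 0, 0], "roll": 0, "grip": 70}, {"xyz": [0, 0, 0], "roll": 0, "grip": 70}, {"xyz": [0, 0, 0], "roll": 0, "grip": 70}, {"xyz": [0, 0, 0], "roll": 0, "grip": 70}])

```text
time_s: 6.78
position: [0.5888, 0.0968, 0.1407]
tcp_rot: [[0.936, 0.353, 0.0], [0.353, -0.936, -0.0], [0.0, 0.0, -1.0]]
force: [0.8, 0.2, 0.2]
opening: 0.457
grasp_force: 0.0
```

Request:
move_arm(increments=[{"xyz": [-15, 0, 0], "roll": 0, "grip": 70}, {"xyz": [-25, 0, 0], "roll": 0, "grip": 70}, {"xyz": [-10, -30, 0], "roll": 0, "grip": 70}, {"xyz": [0, -30, 0], "roll": 0, "grip": 70}, {"xyz": [0, -29, 0], "roll": 0, "grip": 70}])

```text
time_s: 7.2
position: [0.5095, 0.1626, 0.1408]
tcp_rot: [[0.936, 0.351, -0.0], [0.351, -0.936, 0.0], [-0.0, -0.0, -1.0]]
force: [0.6, 0.8, -1.0]
opening: 0.69
grasp_force: 0.0
```

Request:
move_arm(increments=[{"xyz": [0, 0, 0], "roll": 0, "grip": 70}, {"xyz": [0, 0, 0], "roll": 0, "grip": 70}])

```text
time_s: 7.37
position: [0.51, 0.1636, 0.1408]
tcp_rot: [[0.935, 0.356, 0.0], [0.356, -0.935, -0.0], [0.0, 0.0, -1.0]]
force: [-0.5, 0.6, -0.4]
opening: 0.699
grasp_force: 0.0
```

```bash
python3 - <<'E'
from h import *
s=bot.read_state();p0=np.array([.534005,.124805,.3025]);R=s["tcp_rot"]
print(((s["position"]-p0)@R*1000).round(1),s["position"],s["force"].round(2),R.round(3).tolist())
im,d=bot.capture("wrist");cv2.imwrite("pics/w4.png",im[...,::-1]);X=cloud("wrist",d,cam("wrist",s)[2])
T=(X-s["position"])@R*1000;T[...,2]=X[...,2]*1000
for r in bot.trace("capsule_1","wrist"):
    k=r["mask"]&(T[...,2]>160)&(T[...,2]<192);P=T[k]
    if k.sum()>9:print(r["conf"],k.sum(),np.percentile(P,[1,50,99],axis=0).round(1).tolist(),P[np.argsort(P[:,0])[:10]].mean(0).round(1))
v,u=np.mgrid[:384,:512]
k=(T[...,2]>240)&(T[...,2]<270)&(v<230)&(T[...,0]<110);P=T[k];print("rod",np.percentile(P,[.5,50,99],axis=0).round(1).tolist())
E
```

```text
[ -8.6 -44.8 161.7] [0.51003602 0.16359506 0.1408295 ] [-0.46  0.65 -0.38] [[0.935, 0.356, 0.0], [0.356, -0.935, -0.0], [0.0, 0.0, -1.0]]
0.83 5178 [[53.0, 81.4, 160.5], [74.5, 84.7, 174.8], [95.2, 97.1, 186.5]] [ 52.1  90.  168.8]
0.71 3619 [[53.4, -7.3, 160.6], [75.3, 0.1, 177.9], [96.2, 7.9, 186.7]] [ 5.280e+01 -1.000e-01  1.691e+02]Traceback (most recent call last):
  File "<stdin>", line 10, in <module>
    return _quantile_unchecked(
        a, q, axis, out, overwrite_input, method, keepdims, weights)
    return _ureduce(a,
                    func=_quantile_ureduce_func,
    ...<5 lines>...
                    overwrite_input=overwrite_input,
                    method=method)
    r = func(a, **kwargs)
    result = _quantile(arr,
                       quantiles=q,
    ...<2 lines>...
                       out=out,
                       weights=wgt)
    slices_having_nans = np.isnan(arr[-1, ...])
                                  ~~~^^^^^^^^^
IndexError: index -1 is out of bounds for axis 0 with size 0
```

View pics/w4.png

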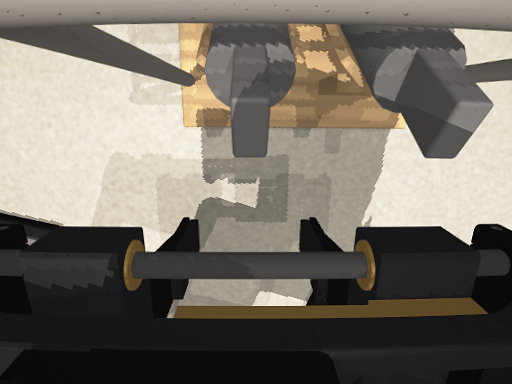

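The left tab is at column 251, centred between the fingers, and the right capsule is back home at (440,110). Now I grip the left one.

Request:
move_arm(increments=[{"xyz": [18, 1, 1], "roll": 0, "grip": 50}, {"xyz": [16, 0, 1], "roll": 0, "grip": 50}, {"xyz": [8, 0, 0], "roll": 0, "grip": 50}, {"xyz": [5, 0, 0], "roll": 0, "grip": 50}, {"xyz": [0, 0, 0], "roll": 0, "grip": 50}])

```text
time_s: 7.88
position: [0.5562, 0.1776, 0.1384]
tcp_rot: [[0.936, 0.352, 0.001], [0.352, -0.936, -0.0], [0.001, 0.0, -1.0]]
force: [-0.2, -0.2, 0.7]
opening: 0.513
grasp_force: 0.0
```

Request:
move_arm(increments=[{"xyz": [3, 0, 0], "roll": 0, "grip": 50}, {"xyz": [0, 0, 0], "roll": 0, "grip": 0}, {"xyz": [0, 0, 0], "roll": 0, "grip": 0}])

```text
time_s: 8.13
position: [0.5572, 0.179, 0.1384]
tcp_rot: [[0.936, 0.353, -0.001], [0.353, -0.936, -0.0], [-0.001, -0.0, -1.0]]
force: [0.2, -0.5, -0.1]
opening: 0.416
grasp_force: 0.0
```

Request:
move_arm(increments=[{"xyz": [0, 0, 0], "roll": 0, "grip": 0}, {"xyz": [0, 0, 0], "roll": 0, "grip": 0}, {"xyz": [0, 0, 0], "roll": 0, "grip": 0}, {"xyz": [0, 0, 0], "roll": 0, "grip": 0}, {"xyz": [0, 0, 0], "roll": 0, "grip": 0}])

```text
time_s: 8.55
position: [0.5568, 0.1805, 0.1385]
tcp_rot: [[0.936, 0.353, -0.002], [0.353, -0.936, 0.002], [-0.001, -0.003, -1.0]]
force: [-3.0, 5.2, 0.1]
opening: 0.159
grasp_force: 29.8
```

Request:
move_arm(increments=[{"xyz": [0, 0, 0], "roll": 0, "grip": 0}, {"xyz": [0, 0, 0], "roll": 0, "grip": 0}, {"xyz": [0, 0, 0], "roll": 0, "grip": 0}])

```text
time_s: 8.8
position: [0.5568, 0.1805, 0.1385]
tcp_rot: [[0.936, 0.353, -0.002], [0.353, -0.936, 0.002], [-0.001, -0.002, -1.0]]
force: [-1.7, 4.6, 1.3]
opening: 0.159
grasp_force: 29.8
```

Request:
move_arm(increments=[{"xyz": [0, -2, 0], "roll": 0, "grip": 0}, {"xyz": [-3.5, 0, -4.9], "roll": 0, "grip": 0}, {"xyz": [-3.5, 0, -4.9], "roll": 0, "grip": 0}, {"xyz": [-3.5, 0, -4.9], "roll": 0, "grip": 0}, {"xyz": [-3.5, 0, -4.9], "roll": 0, "grip": 0}])

```text
time_s: 9.22
position: [0.5444, 0.1759, 0.1583]
tcp_rot: [[0.936, 0.353, 0.001], [0.353, -0.936, 0.0], [0.001, 0.0, -1.0]]
force: [4.2, 2.3, -7.3]
opening: 0.16
grasp_force: 29.4
```

Request:
move_arm(increments=[{"xyz": [-3.5, 0, -4.9], "roll": 0, "grip": 0}, {"xyz": [0, 0, 0], "roll": 0, "grip": 0}, {"xyz": [0, 0, 0], "roll": 0, "grip": 0}, {"xyz": [0, 0, 0], "roll": 0, "grip": 0}])

```text
time_s: 9.55
position: [0.5402, 0.1746, 0.1635]
tcp_rot: [[0.936, 0.353, -0.001], [0.353, -0.936, -0.0], [-0.001, 0.0, -1.0]]
force: [0.8, -0.0, -1.6]
opening: 0.16
grasp_force: 29.7
```

```bash
python3 - <<'E'
from h import *
F=[]
s=bot.read_state();R=s["tcp_rot"]
im,d=bot.capture("wrist");X=cloud("wrist",d,cam("wrist",s)[2]);T=(X-s["position"])@R*1000;T[...,2]=X[...,2]*1000
for r in bot.trace("capsule_1","wrist"):
    k=r["mask"]&(T[...,2]>140)&(T[...,2]<235);P=T[k];print(r["conf"],k.sum(),np.percentile(P,[1,50,99],axis=0).round(1).tolist())
for i in range(5): bot.capture("wrist");q=bot.read_state();F.append(np.r_[q["force"],q["moment"]])
print(np.mean(F,0).round(2),np.std(F,0).round(2))
cv2.imwrite("pics/w5.png",im[...,::-1])
E
```

```text
0.85 3982 [[22.0, 67.2, 140.5], [63.1, 83.5, 153.3], [79.9, 109.6, 182.3]]
0.64 6086 [[9.6, -20.4, 142.4], [58.3, 0.0, 175.0], [79.9, 20.0, 211.4]]
[ 0.86  0.49 -0.69  0.06 -0.13 -0.02] [0.22 0.22 0.58 0.03 0.03 0.02]
```

View pics/w5.png

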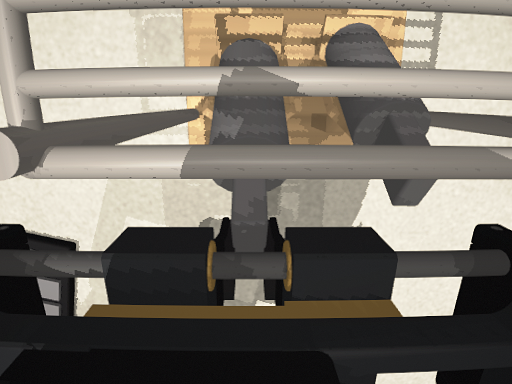

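Request:
move_arm(increments=[{"xyz": [-3.5, 0, -4.9], "roll": 0, "grip": 0}, {"xyz": [-3.5, 0, -4.9], "roll": 0, "grip": 0}, {"xyz": [-3.5, 0, -4.9], "roll": 0, "grip": 0}, {"xyz": [-3.5, 0, -4.9], "roll": 0, "grip": 0}, {"xyz": [-3.5, 0, -4.9], "roll": 0, "grip": 0}])

```text
time_s: 10.32
position: [0.5241, 0.1686, 0.1879]
tcp_rot: [[0.936, 0.353, 0.0], [0.353, -0.936, 0.0], [0.0, 0.0, -1.0]]
force: [3.6, 1.8, -6.1]
opening: 0.162
grasp_force: 29.5
```

Request:
move_arm(increments=[{"xyz": [-3.5, 0, -4.9], "roll": 0, "grip": 0}, {"xyz": [-3.5, 0, -4.9], "roll": 0, "grip": 0}, {"xyz": [-3.5, 0, -4.9], "roll": 0, "grip": 0}, {"xyz": [-3.5, 0, -4.9], "roll": 0, "grip": 0}, {"xyz": [-3.5, 0, -4.9], "roll": 0, "grip": 0}])

```text
time_s: 10.73
position: [0.5057, 0.162, 0.212]
tcp_rot: [[0.936, 0.353, -0.004], [0.353, -0.936, -0.001], [-0.005, -0.001, -1.0]]
force: [-0.6, -0.1, -7.1]
opening: 0.167
grasp_force: 30.0
```

Request:
move_arm(increments=[{"xyz": [-3.5, 0, -4.9], "roll": 0, "grip": 0}, {"xyz": [-3.5, 0, -4.9], "roll": 0, "grip": 0}, {"xyz": [-3.5, 0, -4.9], "roll": 0, "grip": 0}, {"xyz": [-3.5, 0, -4.9], "roll": 0, "grip": 0}, {"xyz": [0, 0, 0], "roll": 0, "grip": 0}])

```text
time_s: 11.15
position: [0.4947, 0.1575, 0.2328]
tcp_rot: [[0.936, 0.353, 0.001], [0.353, -0.936, -0.0], [0.001, 0.0, -1.0]]
force: [-0.4, -0.4, -5.2]
opening: 0.178
grasp_force: 30.0
```

```bash
python3 - <<'E'
from h import *
F=[]
s=bot.read_state();print(s["position"],s["grasp_force"])
im,d=bot.capture("side");cv2.imwrite("pics/s6.png",cv2.resize(im[60:260,180:400,::-1],None,fx=3,fy=2.9))
for i in range(5): bot.capture("wrist");q=bot.read_state();F.append(np.r_[q["force"],q["moment"]])
print(np.mean(F,0).round(2),np.std(F,0).round(2))
E
```

```text
[0.49468368 0.15746552 0.23279216] 29.999115876853466
[-0.26 -0.4  -6.08 -0.02  0.07  0.01] [0.22 0.25 0.53 0.03 0.04 0.03]
```

View pics/s6.png

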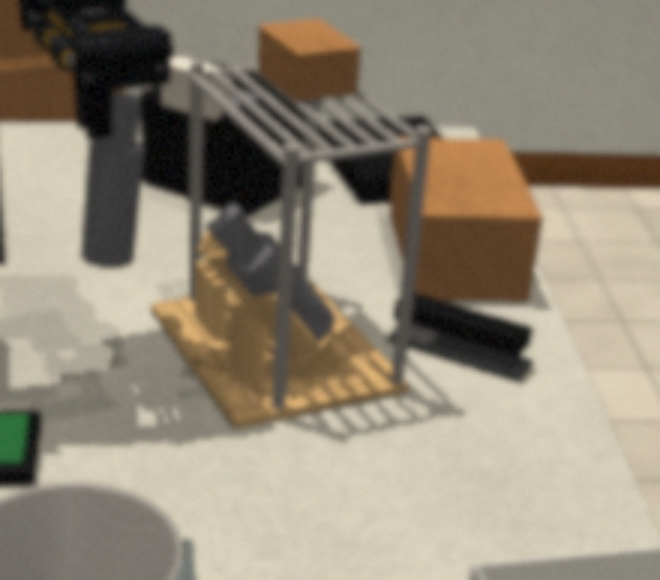

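It weighs 6.1 N (about 0.62 kg), so the left capsule is the full one. It hangs nearly upright at about (115,180) in the crop, and the empty one lies home at (270,270). Next I find the funnel axis and where the capsule hangs relative to the TCP.

```bash
python3 - <<'E'
from h import *
from scipy.optimize import least_squares
def circ(P,r=None):
    f=lambda c:np.hypot(P[:,0]-c[0],P[:,1]-c[1])-c[2]
    return least_squares(f,[.505,-.315,.066],loss="soft_l1",f_scale=.002).x
for n in("top","side"):
    t=np.load(n+"0.npz");X=cloud(n,t["d"])
    q=(X[...,0]>.4)&(X[...,0]<.6)&(X[...,1]>-.42)&(X[...,1]<-.2)&(X[...,2]>.1405)&(X[...,2]<.152)
    P=X[q];print(n,q.sum(),circ(P).round(4),np.percentile(P,[1,99],axis=0).round(3).tolist())
s=bot.read_state()
bot.capture("side");d=bot.capture("top")[1]
for n in("side","top"):
    im,d=bot.capture(n);X=cloud(n,d)
    q=(np.hypot(X[...,0]-s["position"][0],X[...,1]-s["position"][1])<.07)&(X[...,2]>.06)&(X[...,2]<.215)
    P=X[q]-s["position"];print(n,q.sum())
    for z in np.arange(-.16,0,.02):
        k=abs(P[:,2]-z)<.01
        if k.sum()>8:print(round(z,2),k.sum(),np.percentile(P[k],[3,50,97],axis=0).round(3).tolist())
    q=(abs(X[...,0]-.645)<.07)&(abs(X[...,1]+.33)<.08)&(X[...,2]>.085)&(X[...,2]<.11);print("mugtop",X[q].mean(0).round(3) if q.any() else 0)
    q=(abs(X[...,0]-.455)<.06)&(abs(X[...,1]+.43)<.06)&(X[...,2]>.048)&(X[...,2]<.065);print("roll",X[q].mean(0).round(3) if q.any() else 0)
E
```

```text
top 588 [ 0.5025 -0.2932  0.0663] [[0.435, -0.362, 0.141], [0.57, -0.225, 0.148]]
side 640 [ 0.5061 -0.2945  0.0659] [[0.439, -0.362, 0.141], [0.574, -0.227, 0.148]]
side 715
-0.12 84 [[-0.01, -0.022, -0.125], [0.013, -0.017, -0.117], [0.033, -0.003, -0.111]]
-0.1 126 [[-0.011, -0.022, -0.109], [0.013, -0.016, -0.1], [0.036, -0.001, -0.091]]
-0.08 126 [[-0.008, -0.022, -0.09], [0.015, -0.015, -0.08], [0.037, -0.004, -0.071]]
-0.06 137 [[-0.007, -0.02, -0.07], [0.017, -0.015, -0.06], [0.039, 0.003, -0.051]]
-0.04 137 [[-0.004, -0.02, -0.05], [0.017, -0.014, -0.039], [0.04, -0.0, -0.031]]
-0.02 105 [[-0.003, -0.019, -0.029], [0.023, -0.012, -0.023], [0.042, 0.008, -0.016]]
mugtop [ 0.624 -0.316  0.09 ]
roll [ 0.46  -0.417  0.057]
top 101
-0.1 16 [[-0.004, -0.02, -0.106], [0.016, -0.019, -0.098], [0.027, -0.013, -0.091]]
-0.08 18 [[0.006, -0.02, -0.088], [0.015, -0.019, -0.078], [0.028, -0.013, -0.071]]
-0.06 26 [[0.005, -0.019, -0.068], [0.014, -0.018, -0.059], [0.028, -0.013, -0.05]]
-0.04 26 [[0.008, -0.019, -0.049], [0.018, -0.018, -0.042], [0.032, -0.011, -0.031]]
mugtop [ 0.623 -0.316  0.091]
roll [ 0.451 -0.426  0.057]
```

Request:
move_arm(increments=[{"xyz": [0, 0, -8], "roll": 0, "grip": 0}, {"xyz": [0, 0, -16], "roll": 0, "grip": 0}, {"xyz": [0, 0, -20], "roll": 0, "grip": 0}, {"xyz": [0, 0, -16], "roll": 0, "grip": 0}, {"xyz": [-5, 13, -10], "roll": 0, "grip": 0}])

```text
time_s: 12.07
position: [0.4958, 0.1459, 0.3041]
tcp_rot: [[0.935, 0.355, 0.004], [0.355, -0.935, 0.004], [0.005, -0.002, -1.0]]
force: [0.8, 0.5, -5.3]
opening: 0.175
grasp_force: 30.0
```

Request:
move_arm(increments=[{"xyz": [-5, 13, 0], "roll": 0, "grip": 0}, {"xyz": [-11, 29, 0], "roll": 0, "grip": 0}, {"xyz": [-11, 29, 0], "roll": 0, "grip": 0}, {"xyz": [-11, 29, 0], "roll": 0, "grip": 0}, {"xyz": [-11, 29, 0], "roll": 0, "grip": 0}])

```text
time_s: 12.48
position: [0.4943, 0.0046, 0.3023]
tcp_rot: [[0.935, 0.354, 0.001], [0.354, -0.935, -0.0], [0.001, 0.0, -1.0]]
force: [0.4, -0.5, -6.1]
opening: 0.175
grasp_force: 30.0
```

Request:
move_arm(increments=[{"xyz": [-11, 29, 0], "roll": 0, "grip": 0}, {"xyz": [-11, 29, 0], "roll": 0, "grip": 0}, {"xyz": [-11, 29, 0], "roll": 0, "grip": 0}, {"xyz": [-11, 29, 0], "roll": 0, "grip": 0}, {"xyz": [-11, 29, 0], "roll": 0, "grip": 0}])

```text
time_s: 12.9
position: [0.4939, -0.1509, 0.3022]
tcp_rot: [[0.936, 0.353, 0.001], [0.353, -0.936, -0.0], [0.0, 0.0, -1.0]]
force: [0.6, 0.5, -5.8]
opening: 0.173
grasp_force: 30.0
```

Request:
move_arm(increments=[{"xyz": [-11, 29, 0], "roll": 0, "grip": 0}, {"xyz": [-11, 29, 0], "roll": 0, "grip": 0}, {"xyz": [-11, 29, 0], "roll": 0, "grip": 0}, {"xyz": [-6, 16, 0], "roll": 0, "grip": 0}, {"xyz": [-6, 16, 0], "roll": 0, "grip": 0}])

```text
time_s: 13.32
position: [0.4939, -0.2779, 0.3018]
tcp_rot: [[0.936, 0.352, -0.0], [0.352, -0.936, 0.001], [0.0, -0.001, -1.0]]
force: [-0.0, 0.6, -6.6]
opening: 0.179
grasp_force: 30.0
```

Request:
move_arm(increments=[{"xyz": [-5, 9, 0], "roll": 0, "grip": 0}, {"xyz": [-4, 9, 0], "roll": 0, "grip": 0}, {"xyz": [0, 0, 0], "roll": 0, "grip": 0}, {"xyz": [0, 0, 0], "roll": 0, "grip": 0}])

```text
time_s: 13.65
position: [0.492, -0.2958, 0.3014]
tcp_rot: [[0.936, 0.353, -0.0], [0.353, -0.936, 0.001], [0.0, -0.001, -1.0]]
force: [0.5, 0.2, -6.0]
opening: 0.175
grasp_force: 30.0
```

```bash
cat > rel.py <<'E'
from h import *
s=bot.read_state();print(s["position"].round(4),s["force"].round(1),s["grasp_force"],s["opening"].round(3))
for n in("side","top"):
    im,d=bot.capture(n);X=cloud(n,d)
    if n=="side": cv2.imwrite("pics/s_%d.png"%(s["time_s"]*100),cv2.resize(im[120:340,130:330,::-1],None,fx=2.7,fy=2.7))
    q=(np.hypot(X[...,0]-s["position"][0],X[...,1]-s["position"][1])<.055)&(X[...,2]>.15)&(X[...,2]<s["position"][2]-.012)
    P=X[q]-s["position"]
    for z in np.arange(-.16,0,.02):
        k=abs(P[:,2]-z)<.01
        if k.sum()>8:print(n,round(z,2),k.sum(),np.percentile(P[k],[3,50,97],axis=0)[:,:2].round(4).tolist())
E
python3 rel.py; ls pics
```

```text
both0.png
s6.png
side0.png
top0.png
w1.png
w2.png
w3.png
w4.png
w5.pngTraceback (most recent call last):
  File "rel.py", line 2, in <module>
    s=bot.read_state();print(s["position"].round(4),s["force"].round(1),s["grasp_force"],s["opening"].round(3))
                                                                                         ^^^^^^^^^^^^^^^^^^
AttributeError: 'float' object has no attribute 'round'
```

```bash
sed -i 's/,s\["opening"\].round(3)//' rel.py; python3 rel.py; ls pics/s_*
```

```text
[ 0.492  -0.2958  0.3014] [ 0.5  0.2 -6. ] 29.999794573523104
side -0.12 185 [[-0.011, -0.0213], [0.0127, -0.0173], [0.0332, -0.0022]]
side -0.1 258 [[-0.0099, -0.0209], [0.0135, -0.0165], [0.0348, -0.0027]]
side -0.08 278 [[-0.0083, -0.0202], [0.0157, -0.0161], [0.0367, -0.0014]]
side -0.06 293 [[-0.0061, -0.0195], [0.0166, -0.0153], [0.0385, -0.0001]]
side -0.04 298 [[-0.0045, -0.0191], [0.0191, -0.0148], [0.0407, -0.0008]]
side -0.02 418 [[-0.0018, -0.0179], [0.0217, -0.0101], [0.0415, 0.0082]]
top -0.1 11 [[0.0153, 0.0148], [0.0204, 0.0259], [0.0312, 0.0269]]
top -0.08 13 [[0.0155, 0.0215], [0.0215, 0.0264], [0.0286, 0.0281]]
top -0.06 17 [[0.0156, 0.0204], [0.0224, 0.0268], [0.0312, 0.0287]]
top -0.04 23 [[0.0143, 0.0224], [0.0218, 0.0281], [0.0316, 0.0302]]
top -0.02 82 [[0.0118, 0.0054], [0.0295, 0.0223], [0.0387, 0.0295]]
pics/s_1365.png
```

Request:
move_arm(increments=[{"xyz": [0, 0, 14], "roll": 0, "grip": 0}, {"xyz": [0, 0, 24], "roll": 0, "grip": 0}, {"xyz": [0, 0, 24], "roll": 0, "grip": 0}, {"xyz": [0, 0, 16], "roll": 0, "grip": 0}, {"xyz": [0, 0, 10], "roll": 0, "grip": 0}])

```text
time_s: 14.17
position: [0.4911, -0.2943, 0.2115]
tcp_rot: [[0.935, 0.354, -0.003], [0.354, -0.935, 0.003], [-0.002, -0.004, -1.0]]
force: [-0.6, 0.0, -5.7]
opening: 0.178
grasp_force: 30.0
```

Request:
move_arm(increments=[{"xyz": [0, 0, 6], "roll": 0, "grip": 0}, {"xyz": [0, 0, 4], "roll": 0, "grip": 0}, {"xyz": [0, 0, 4], "roll": 0, "grip": 0}, {"xyz": [0, 0, 0], "roll": 0, "grip": 0}])

```text
time_s: 14.5
position: [0.4924, -0.2967, 0.1998]
tcp_rot: [[0.936, 0.353, 0.001], [0.353, -0.936, -0.0], [0.0, 0.001, -1.0]]
force: [-0.1, -0.7, -5.2]
opening: 0.176
grasp_force: 30.0
```

Request:
move_arm(increments=[{"xyz": [0, 0, 4], "roll": 0, "grip": 0}, {"xyz": [0, 0, 4], "roll": 0, "grip": 0}, {"xyz": [0, 0, 4], "roll": 0, "grip": 0}, {"xyz": [0, 0, 0], "roll": 0, "grip": 0}])

```text
time_s: 14.83
position: [0.4916, -0.2963, 0.1868]
tcp_rot: [[0.936, 0.353, -0.001], [0.353, -0.936, 0.001], [-0.001, -0.001, -1.0]]
force: [0.4, -0.6, -5.5]
opening: 0.177
grasp_force: 30.0
```

Request:
move_arm(increments=[{"xyz": [0, 0, 0], "roll": 0, "grip": 60}, {"xyz": [0, 0, 0], "roll": 0, "grip": 60}, {"xyz": [0, 0, 0], "roll": 0, "grip": 60}, {"xyz": [0, 0, 0], "roll": 0, "grip": 60}, {"xyz": [0, 0, 0], "roll": 0, "grip": 60}])

```text
time_s: 15.25
position: [0.4926, -0.2971, 0.1884]
tcp_rot: [[0.936, 0.353, 0.002], [0.353, -0.936, -0.001], [0.001, 0.002, -1.0]]
force: [0.9, -0.3, -0.3]
opening: 0.473
grasp_force: 0.0
```

Request:
move_arm(increments=[{"xyz": [0, 0, -30], "roll": 0, "grip": 60}, {"xyz": [0, 0, -40], "roll": 0, "grip": 60}, {"xyz": [-20, 0, -30], "roll": 0, "grip": 60}, {"xyz": [-35, 0, 0], "roll": 0, "grip": 60}, {"xyz": [-35, 0, 0], "roll": 0, "grip": 60}])

```text
time_s: 15.67
position: [0.4087, -0.3298, 0.2906]
tcp_rot: [[0.935, 0.356, 0.005], [0.356, -0.935, -0.006], [0.002, 0.007, -1.0]]
force: [0.2, -0.8, -0.5]
opening: 0.598
grasp_force: 0.0
```

```bash
python3 - <<'E'
from h import *
for n in("side","top"):
    im,d=bot.capture(n);X=cloud(n,d)
    if n=="side": cv2.imwrite("pics/fin.png",cv2.resize(im[60:350,120:380,::-1],None,fx=2,fy=2))
    q=(np.hypot(X[...,0]-.504,X[...,1]+.294)<.045)&(X[...,2]>.1)&(X[...,2]<.23)
    P=X[q];print(n,q.sum())
    if len(P):print(np.percentile(P,[1,50,99],axis=0).round(4).tolist())
print(bot.read_state()["time_s"])
E
```

```text
side 1060
[[0.4618, -0.3352, 0.1004], [0.5046, -0.3009, 0.123], [0.546, -0.255, 0.1688]]
top 724
[[0.4607, -0.3376, 0.1003], [0.5028, -0.2903, 0.1189], [0.5465, -0.2519, 0.1701]]
15.7667
```

View pics/fin.png

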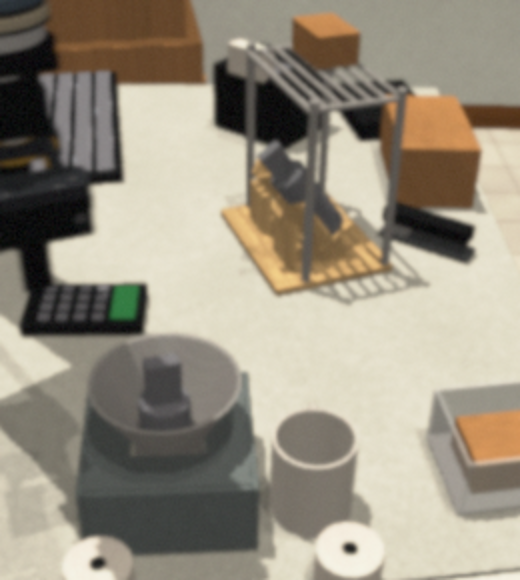

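The full capsule stands upright in the well with its tab at (165,380). Its top is at about 0.169 m, so the seat is pressed down. The empty one is home in the rack, and the mug and roll are untouched.

```bash
python3 -c "
from rig import bot
print(bot.hand_in())"
```

```text
the job is handed in; nothing more can be done
None
```

The job is handed in. The full capsule (about 0.62 kg, from the left cradle) stands upright on the pressed-down seat in the well. The empty one lies home in the right cradle, and the mug and paper roll were not touched.

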